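# Sieve the small nuts out of the washed shaker hardware

### The job

The nuts of the shaker platform have been washed together. Lift the sieve out of its drip tray by its handle without jolting it, set it level on the ring of the retort stand and, keeping hold of it, shake it side to side with its underside bearing lightly on the ring all the while (the ring's clamp slips if you lean on it with more than about 2 kg) until all five small nuts have dropped through into the tub. Then put the sieve, with the three large nuts still in it, back flat in the drip tray, and let go; leave the beaker and the pipette that stand and lie between where they are.

Things in the scene. Friction and masses are not known exactly. Their poses are not given: they have to be found in the camera images.
- sieve: square sheet-steel sieve, 160 x 160 mm outside (166 mm along its x over the handle straps), walls 40 mm high and 3 mm thick, 0.36 to 0.5 kg empty plus 0.25 kg of nuts. Origin at the centre of the flat underside, z up. A fixed bridge handle runs along its x axis over the middle
- sieve_grip (a point): middle of the sieve's handle, 100 mm above the underside on its centre line, to be gripped from above: a bar 16 mm wide (along the sieve's y), 18 mm high, 96 mm long (along its x)
- sieve_floor (a point): centre of the sieve floor's upper face, 3 mm above the underside. The floor has seven 24 mm square openings, centres (x, y) in mm: (-38, 0), (0, 0), (38, 0), (-19, 36), (19, 36), (-19, -36), (19, -36). Shaking along the sieve's y (across the handle) carries every nut over openings; nuts slide only when it accelerates by more than 1.7 to 2.6 m/s2
- tray: shallow square steel drip tray, fixed, 210 x 210 mm outside, 202 mm inside, rim 15 mm high; origin at the centre of its underside, floor 3 mm above. The sieve starts in it and goes back in it, within 20 mm of its centre and square to it (within about 0.2 rad) so that it lies flat inside the rim
- stand: retort stand, fixed: grey base plate 8 mm thick, 200 mm wide; upright 12 mm rod, 308 mm tall, 140 mm from the ring's axis along the stand's +x; on it a clamped boss head, 30 mm, that carries a level support ring of 10 mm round steel bar, 134 mm inside, 154 mm outside. Origin on the bench under the ring's centre
- ring_axis (a point): point on the base plate (8 mm above the bench) under the ring's centre, where the sieve's centre goes; 12 mm either side still lies on the ring. The ring's height is not measured: its upper edge is anywhere from 101 to 141 mm above the bench. The ring gives 0.13 mm per N; its clamp slips down the rod under about 30 N
- tub: loose white plastic tub, 170 x 170 mm, 60 mm high, 4 mm walls, standing on the stand's base plate under the ring; origin at the centre of its underside
- small0: small hexagon nut, plain steel, 17 mm across flats, 19.6 mm across corners, 8 mm high, 11.5 g; origin at the centre of its underside, z along its bore; starts lying flat on the solid metal between the sieve's openings, on which it slides easily (friction about 0.2)
- small1: small hexagon nut, plain steel, 17 mm across flats, 19.6 mm across corners, 8 mm high, 11.5 g; origin at the centre of its underside, z along its bore; starts lying flat on the solid metal between the sieve's openings, on which it slides easily (friction about 0.2)
- small2: small hexagon nut, plain steel, 17 mm across flats, 19.6 mm across corners, 8 mm high, 11.5 g; origin at the centre of its underside, z along its bore; starts lying flat on the solid metal between the sieve's openings, on which it slides easily (friction about 0.2)
- small3: small hexagon nut, plain steel, 17 mm across flats, 19.6 mm across corners, 8 mm high, 11.5 g; origin at the centre of its underside, z along its bore; starts lying flat on the solid metal between the sieve's openings, on which it slides easily (friction about 0.2)
- small4: small hexagon nut, plain steel, 17 mm across flats, 19.6 mm across corners, 8 mm high, 11.5 g; origin at the centre of its underside, z along its bore; starts lying flat on the solid metal between the sieve's openings, on which it slides easily (friction about 0.2)
- large0: large hexagon nut, plain steel, 30 mm across flats, 34.6 mm across corners, 16 mm high, 64 g; origin at the centre of its underside; too big for the openings; starts lying in the sieve
- large1: large hexagon nut, plain steel, 30 mm across flats, 34.6 mm across corners, 16 mm high, 64 g; origin at the centre of its underside; too big for the openings; starts lying in the sieve
- large2: large hexagon nut, plain steel, 30 mm across flats, 34.6 mm across corners, 16 mm high, 64 g; origin at the centre of its underside; too big for the openings; starts lying in the sieve
- beaker: bystander: small glass beaker, 52 mm wide, 65 mm high; origin at the centre of its underside
- pipette: bystander: pipette lying on the bench along its x axis, 260 mm long, 26 mm thick; origin under its middle

How it is judged:
On the way, in this order (a step that is already met when the one before it is completed fails the run):
1. the sieve bears on the ring, centred within 15 mm and level, with all eight nuts still in it (contact force between sieve and stand above 1 N and horizontal distance between sieve and ring_axis below 0.015 m and angle between sieve's own z axis and vertical below 0.1 rad and horizontal distance between each of small0, small1, small2, small3, small4, large0, large1, large2 and sieve below 0.11 m and z of small0 in the frame of sieve between 0.001 and 0.04 m and z of small1 in the frame of sieve between 0.001 and 0.04 m and z of small2 in the frame of sieve between 0.001 and 0.04 m and z of small3 in the frame of sieve between 0.001 and 0.04 m and z of small4 in the frame of sieve between 0.001 and 0.04 m and z of large0 in the frame of sieve between 0.001 and 0.04 m and z of large1 in the frame of sieve between 0.001 and 0.04 m and z of large2 in the frame of sieve between 0.001 and 0.04 m), for 0.2 s.
2. the five small nuts lie in the tub and the three large ones are in the sieve, which still bears on the ring (contact force between sieve and stand above 0.2 N and horizontal distance between each of small0, small1, small2, small3, small4 and tub below 0.11 m and z of small0 in the frame of tub between 0.002 and 0.035 m and z of small1 in the frame of tub between 0.002 and 0.035 m and z of small2 in the frame of tub between 0.002 and 0.035 m and z of small3 in the frame of tub between 0.002 and 0.035 m and z of small4 in the frame of tub between 0.002 and 0.035 m and horizontal distance between each of large0, large1, large2 and sieve below 0.11 m and z of large0 in the frame of sieve between 0.001 and 0.04 m and z of large1 in the frame of sieve between 0.001 and 0.04 m and z of large2 in the frame of sieve between 0.001 and 0.04 m), for 0.2 s.
At the end, for the whole second after the job is handed in: The sieve lies flat in the drip tray (within 22 mm of its centre, at most 3 mm above its floor, tilted by less than 3 degrees, at rest) with the three large nuts in it, and the five small nuts lie in the tub (horizontal distance between sieve and tray below 0.022 m and z of sieve in the frame of tray below 0.006 m and angle between sieve's own z axis and vertical below 0.05 rad and linear speed of sieve below 0.02 m/s and horizontal distance between each of small0, small1, small2, small3, small4 and tub below 0.11 m and z of small0 in the frame of tub between 0.002 and 0.035 m and z of small1 in the frame of tub between 0.002 and 0.035 m and z of small2 in the frame of tub between 0.002 and 0.035 m and z of small3 in the frame of tub between 0.002 and 0.035 m and z of small4 in the frame of tub between 0.002 and 0.035 m and horizontal distance between each of large0, large1, large2 and sieve below 0.11 m and z of large0 in the frame of sieve between 0.001 and 0.04 m and z of large1 in the frame of sieve between 0.001 and 0.04 m and z of large2 in the frame of sieve between 0.001 and 0.04 m); the robot touches nothing.
It fails at once if the sieve is pressed on the ring with more than 22 N (the clamp would slip) (contact force between sieve and stand above 22 N).
It fails at once if a small nut drops into the tub while the sieve is not bearing on the ring (contact force between sieve and stand below 0.2 N and ((horizontal distance between small0 and tub below 0.1 m and z of small0 in the frame of tub between 0.035 and 0.07 m) or (horizontal distance between small1 and tub below 0.1 m and z of small1 in the frame of tub between 0.035 and 0.07 m) or (horizontal distance between small2 and tub below 0.1 m and z of small2 in the frame of tub between 0.035 and 0.07 m) or (horizontal distance between small3 and tub below 0.1 m and z of small3 in the frame of tub between 0.035 and 0.07 m) or (horizontal distance between small4 and tub below 0.1 m and z of small4 in the frame of tub between 0.035 and 0.07 m))).
It fails at once if the sieve is tilted by more than 20 degrees (angle between sieve's own z axis and vertical above 0.35 rad).
It fails at once if the tub is shoved by more than 30 mm (distance of tub from where it was at the start of the episode above 0.03 m).
It fails at once if the beaker or the pipette is moved by more than 30 mm (distance of any of beaker, pipette from where it was at the start of the episode above 0.03 m).
It also fails if it takes over 67 s, if anything falls off the work surface, if the arm or the gripper's body presses on something with over 40 N, if the wrist force passes 120 N, or if a joint passes its speed limit or range.

### The arm

A 6-joint arm with a two-finger parallel gripper is mounted at the origin on the work surface. World frame = base frame: x ahead of the robot, y to its left, z up, the work surface at z = 0. Lengths are in m, angles in rad, forces in N, time in s.
With the tool pointing down it reaches from about 0.225 to 0.875 m from the base axis. Payload 3.4 kg.
Tool frame: the origin (TCP) lies between the finger pads; the fingertips stand 11 mm ahead of it and the grasp point (between the pads) lies 8 mm behind it; z points along the fingers, y is the line along which they close (so a half turn about z gives the same grasp; the last joint's range is limited). The gripper opens to 85 mm and grips with 20 to 120 N. Pads are 22 mm wide; open, the fingers measure 114 mm over their backs; the gripper's body (76 mm by 85 mm) begins 54 mm behind the grasp point. The pads swing forward as they close: fully open they stand 13 mm farther back than shut.
Start: joints at [1.093, 0.276, 1.505, -0, 1.361, -0.121], TCP at [0.201, 0.539, 0.242] pointing down, gripper open.
Joint ranges: [-2.89, 2.89], [-0.75, 2.08], [0.22, 2.7], [-1.18, 4.32], [0.11, 2.71], [-2.7, 2.7]. Speed limits (rad/s): [2.57, 2.57, 3.14, 3.14, 3.14, 3.14].

### API

Orientations are given as a unit quaternion [w, x, y, z].
In Python, from rig import manip, imaging gives the robot as it stands. The module is installed in compiled form; this text tells all that it offers.
- The arm moves only by the tool jog_arm, never from a script. Its argument "deltas" is one flat list of numbers, 7 for each row, row after row: the turn, a rotation vector about the world's x, y, z in degrees, then the shift along the world's x, y, z in mm, then the opening, from 0 (shut) to 1 (fully open). In form: [ax, ay, az, tx, ty, tz, gripper, ax, ay, az, tx, ty, tz, gripper, ...]. A call has 1 to 20 rows; each row is the pose to reach, as a shift and turn from the pose commanded when the call began; what a row does not reach only later rows make up. A row lasts 1/10 s, in which the tool goes at most 50 mm and 8.59 degrees, less where a joint would pass 70% of its speed; a pose out of reach is approached as far as the arm can. A call with a gripper value outside its range is refused whole. The fingers move at their own pace and stop on an object; "grip_force" is the grip in N (left out, the last holds). Time passes only in rows, so rows that repeat a pose let the fingers close. It gives the time, the measured TCP pose, the force, the opening and the grip force at its end, in the units of the state.
- manip.get_state(): the state, without advancing time (a new reading comes with each control period).
- imaging.get_image(name): name is "side" or "top" or "wrist"; returns the picture (400x640x3 uint8, blue, green, red); there is no depth.
- imaging.calibration(name): a dict with "mtx" (3x3 intrinsics, pixels), "cam_to_world" (4x4, takes a point from camera to world coordinates). Camera axes: x right, y down, z forward; pixel columns grow to the right and rows downward; lengths in m; the calibration is good to about 2 mm. A picture is of the moment at which its call begins: read the wrist's pose just before it. calibration takes no time and is no camera call; for the wrist camera it gives the pose at the moment of the call.
- manip.sign_off(): hands the job in; it is judged then, once.
The state is a dict: "clock": time; "qpos": joint angles; "qd": joint speeds; "effort": joint torques, N m; "position": TCP position; "ee_rot": TCP orientation; "contact_force": force on the tool from outside, world axes, zero at the start; "moment": the same for the moment, N m; "width": finger opening in m; "gripper_force": force on a finger pad.
Only numpy, scipy, OpenCV 4.12 (cv2) and the standard library are available. Lean on these libraries where they do the work, as an engineer would, in place of code of your own. Each camera call takes 0.05 s, during which the arm holds its last target. There are 200 camera calls.

## Working session

There is one attempt and no reset: what is moved stays moved. The work goes in short steps, Python scripts to look and compute and a tool call to move; the robot and the scene stay as the last step left them, time stands still between calls to the robot, and variables do not carry over. Pictures are saved under pics/ and viewed, at most 10 in all, crops included, and the job is handed in when it is done.

Besides the shell and the picture viewer there is one more tool, called after "Request:" in YAML: its name, and indented under it one key for each argument. jog_arm: Moves the arm, as the interface text tells. Its arguments: {"type":"object","properties":{"deltas":{"type":"array"},"grip_force":{"type":"number"}},"required":["deltas"]}

```bash
mkdir -p pics
python3 - <<'E'
from rig import manip, imaging
import cv2,numpy as np
np.set_printoptions(precision=4,suppress=True)
s=manip.get_state();print(s)
for n in("top","side"):
    cv2.imwrite(f"pics/{n}0.png",imaging.get_image(n));c=imaging.calibration(n);print(n,c["mtx"],c["cam_to_world"])
E
```

```text
{'clock': 0.0, 'qpos': array([ 1.093 ,  0.2766,  1.5062, -0.    ,  1.3607, -0.121 ]), 'qd': array([ 0.001 , -0.0007, -0.0002,  0.0007, -0.0006,  0.001 ]), 'effort': array([  0.0013, -41.6773, -24.5803,  -0.0001,   0.0106,  -0.    ]), 'position': array([0.2006, 0.5383, 0.2414]), 'ee_rot': array([-0.0003,  0.1774,  0.9841, -0.0009]), 'contact_force': array([ 0.261 , -0.1656,  0.172 ]), 'moment': array([0.0071, 0.0381, 0.0222]), 'gripper_force': 0.0, 'width': 0.08552683744565355}
top [[428.3506   0.     312.4236]
 [  0.     428.3506 191.3692]
 [  0.       0.       1.    ]] [[ 0.0378 -0.979   0.2003  0.3834]
 [-0.9993 -0.0368  0.009  -0.0289]
 [-0.0015 -0.2004 -0.9797  1.0342]
 [ 0.      0.      0.      1.    ]]
side [[410.9398   0.     318.6255]
 [  0.     410.9398 199.6107]
 [  0.       0.       1.    ]] [[ 0.7073 -0.4598  0.537   0.1492]
 [-0.7066 -0.4841  0.5162 -0.4292]
 [ 0.0226 -0.7445 -0.6673  0.6166]
 [ 0.      0.      0.      1.    ]]
```

View pics/top0.png

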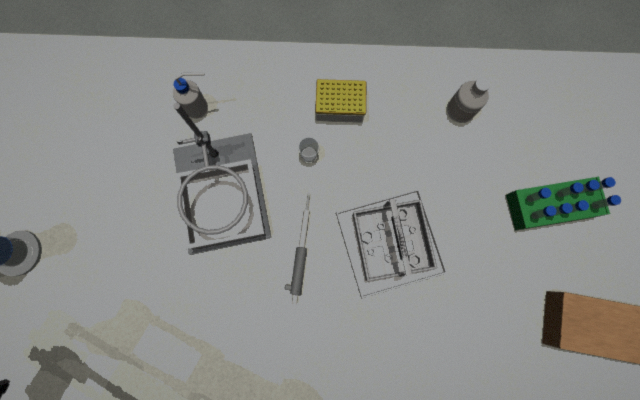

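View pics/side0.png

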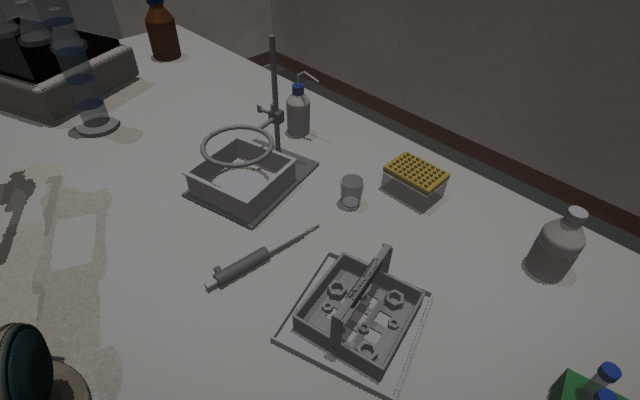

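Run:
```python
import cv2,numpy as np
a=cv2.imread("pics/top0.png");b=cv2.imread("pics/side0.png")
t=cv2.resize(a[180:305,325:455],None,fx=3.05,fy=4,interpolation=2)
t=cv2.resize(a[180:305,325:455],None,fx=4,fy=4,interpolation=2)[:500,:]
r=cv2.resize(a[125:260,165:275],None,fx=4,fy=4,interpolation=2)[:540]
cv2.imwrite("pics/c1.png",np.hstack([t,r[:500,:280]])) 
cv2.imwrite("pics/c1.png",t)
cv2.imwrite("pics/c2.png",np.hstack([r[:,:440],np.zeros((540,0,3),np.uint8)]))
s=cv2.resize(b[100:400,180:440],None,fx=2,fy=2,interpolation=2)
cv2.imwrite("pics/c3.png",s)
```

```text
(no output)
```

View pics/c1.png

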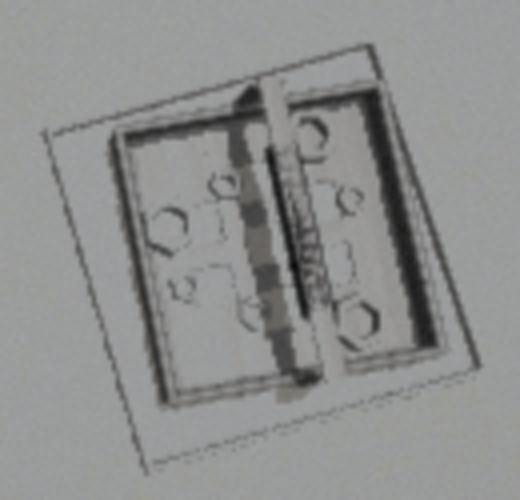

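View pics/c2.png

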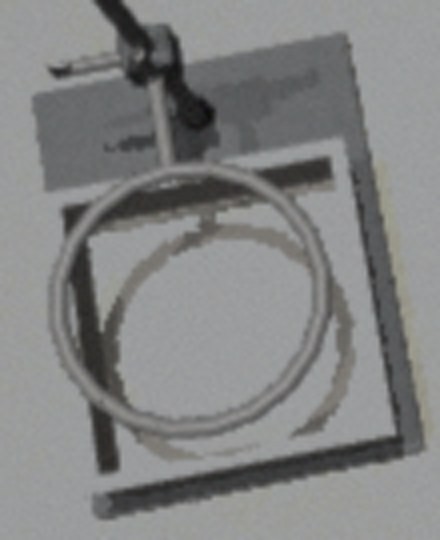

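View pics/c3.png

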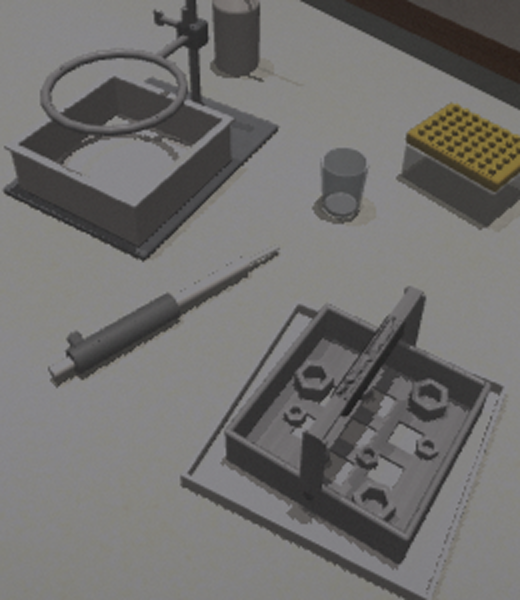

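Tray corners (top picture): (336,213), (417.5,191), (445,272), (362,298). The ring is an ellipse centred near (212.5,200) in top and (237,146) in side. All five small and three large nuts are in the sieve.

```bash
cat > h.py <<'E'
import numpy as np,cv2
from rig import imaging
from scipy.optimize import least_squares
np.set_printoptions(precision=4,suppress=True)
C={n:imaging.calibration(n) for n in("top","side")}
def proj(n,P,c=None):
    c=c or C[n];M=np.linalg.inv(c["cam_to_world"]);p=(np.atleast_2d(P)@M[:3,:3].T+M[:3,3])@c["mtx"].T
    return p[:,:2]/p[:,2:]
def back(n,uv,z,c=None):
    c=c or C[n];T=c["cam_to_world"];d=np.c_[np.atleast_2d(uv),np.ones(len(np.atleast_2d(uv)))]@np.linalg.inv(c["mtx"]).T@T[:3,:3].T
    return T[:3,3]+d*((z-T[2,3])/d[:,2])[:,None]
def square(p,a):
    th=np.arange(4)*np.pi/2+np.pi/4; return p[0:2]+a/2*np.sqrt(2)*np.c_[np.cos(th+p[2]),np.sin(th+p[2])]
E
python3 - <<'E'
from h import *
def rep(n,name,uv,z):
    P=back(n,uv,z)[:,:2];e=np.roll(P,-1,0)-P
    print(n,name,P.mean(0),"sides",np.linalg.norm(e,axis=1),"ang",np.degrees(np.arctan2(e[:,1],e[:,0])))
c1=lambda l:np.array(l)/4+[325,180]; c2=lambda l:np.array(l)/4+[165,125]; c3=lambda l:np.array(l)/2+[180,100]
rep("top","tray",c1([(44,132),(370,45),(480,368),(147,472)]),.015)
rep("side","tray3",c3([(300,308),(502,385),(420,600),(183,480)]),.015)
rep("top","sieve",c1([(112,130),(382,84),(443,348),(168,405)]),.043)
rep("side","sieve",c3([(328,306),(489,384),(404,553),(227,434)]),.043)
rep("top","tub",c2([(62,205),(332,155),(405,440),(100,510)]),.068)
rep("top","base",c2([(34,95),(345,35),(425,450),(105,515)]),.008)
# handle top ends
print("handle", back("top",c1([(273,80),(335,375)]),.112),back("side",c3([(413,290),(315,436)]),.112))
t=np.linspace(0,2*np.pi,200)
def f(p):
    P=np.c_[p[0]+.077*np.cos(t),p[1]+.077*np.sin(t),0*t+p[2]]
    a=proj("top",P);b=proj("side",P)
    A=c2([(48,160),(332,438)]);B=c3([(41,52),(188,133)])
    return np.r_[a.min(0)-A[0],a.max(0)-A[1],b.min(0)-B[0],b.max(0)-B[1]]
r=least_squares(f,[.4,.2,.11]);print("ring",r.x,r.fun)
print("rod", back("top",c2([(148,60)]),r.x[2]),"beaker",back("top",[(309,158)],0.0),"pip",back("top",[(308,197),(295,297)],.013))
E
```

```text
top tray [ 0.4745 -0.208 ] sides [0.2055 0.2003 0.2046 0.2065] ang [ -72.7954 -161.9589  108.9385   18.2771]
side tray3 [ 0.4726 -0.2122] sides [0.1961 0.2087 0.1984 0.2039] ang [ -70.7445 -162.5353  107.8577   16.8112]
top sieve [ 0.4788 -0.2124] sides [0.1615 0.1552 0.1606 0.1599] ang [ -78.1048 -167.8066  103.5813   12.5116]
side sieve [ 0.4779 -0.2158] sides [0.156  0.1698 0.1602 0.1596] ang [ -77.2699 -166.3602   99.0908   12.3215]
top tub [0.5384 0.1872] sides [0.1586 0.1726 0.1743 0.1784] ang [ -76.9503 -162.3049  105.1459   12.5388]
top base [0.583  0.2021] sides [0.197  0.2664 0.1932 0.2666] ang [ -76.3491 -165.8443  103.6713   14.9773]
handle [[ 0.5593 -0.1979  0.112 ]
 [ 0.4019 -0.2306  0.112 ]] [[ 0.5571 -0.1952  0.112 ]
 [ 0.3995 -0.232   0.112 ]]
ring [0.5459 0.1952 0.1202] [ 0.2268 -0.6358  0.2092 -0.3944 -0.8299 -0.474  -0.1496  0.7454]
rod [[0.678  0.2304 0.1202]] beaker [[ 0.6797 -0.0076  0.    ]] pip [[ 0.5778 -0.0093  0.013 ]
 [ 0.341   0.0114  0.013 ]]
```

Request:
jog_arm:
  deltas: [0,0,2,15,-42,0,1,0,0,4,31,-84,0,1,0,0,8,46,-126,0,1,0,0,12,62,-168,0,1,0,0,16,77,-210,0,1,0,0,20,93,-252,0,1,0,0,24,108,-294,0,1,0,0,28,124,-336,0,1,0,0,33,139,-378,0,1,0,0,33,155,-420,0,1,0,0,33,170,-462,0,1,0,0,33,186,-504,0,1,0,0,33,201,-546,0,1,0,0,33,217,-588,-10,1,0,0,33,232,-630,-20,1,0,0,33,248,-672,-30,1,0,0,33,263,-714,-40,1,0,0,33,278,-752,-40,1,0,0,33,278,-752,-40,1,0,0,33,278,-752,-40,1]

```text
clock: 2.1
position: [0.4785, -0.2136, 0.2015]
ee_rot: [-0.001, -0.108, 0.994, 0.001]
contact_force: [0.1, 1.3, 0.6]
width: 0.0853
gripper_force: 0.0
```

Run:
```python
from h import *
from rig import manip
s=manip.get_state();c=imaging.calibration("wrist")
im=imaging.get_image("wrist");cv2.imwrite("pics/w1.png",im)
print(s["position"],s["ee_rot"],s["qpos"],s["contact_force"]);print(c)
np.savez("w1.npz",**c)
# predicted handle corners
```

```text
[ 0.4785 -0.2136  0.2015] [-0.0008 -0.1085  0.9941  0.0009] [-0.553   0.2278  1.6773  0.0005  1.2388 -2.3413] [0.1068 1.292  0.6193]
{'mtx': array([[287.2336,   0.    , 321.5811],
       [  0.    , 287.2336, 201.8762],
       [  0.    ,   0.    ,   1.    ]]), 'cam_to_world': array([[-0.2159,  0.9299,  0.2977,  0.4019],
       [ 0.9764,  0.2047,  0.0687, -0.2307],
       [ 0.003 ,  0.3055, -0.9522,  0.3325],
       [ 0.    ,  0.    ,  0.    ,  1.    ]])}
```

View pics/w1.png

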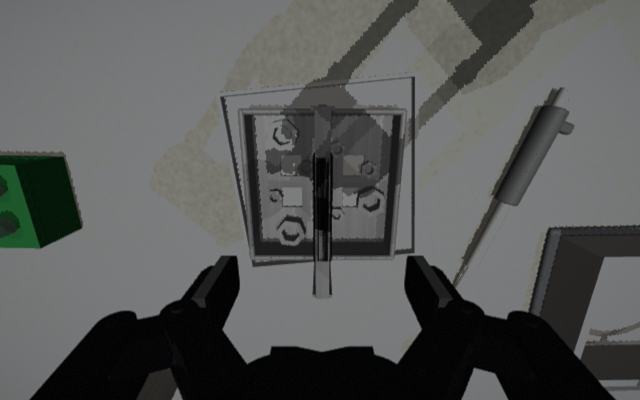

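Run:
```python
from h import *
c=dict(np.load("w1.npz"))
H=back("w",[(322.5,297),(322.5,107)],.112,c);print(H,np.degrees(np.arctan2(*(H[0]-H[1])[1::-1])))
def rep(name,uv,z):
    P=back("w",uv,z,c)[:,:2];e=np.roll(P,-1,0)-P
    print(name,P.mean(0),"sides",np.linalg.norm(e,axis=1),"ang",np.degrees(np.arctan2(e[:,1],e[:,0])))
rep("tray",[(221,97),(414,77),(413,251),(254,266)],.015)
rep("sieve",[(240,110),(406,109),(396,259),(249,259)],.043)
```

```text
[[ 0.5587 -0.1946  0.112 ]
 [ 0.3998 -0.2298  0.112 ]] 12.522130964003027
tray [ 0.4757 -0.2089] sides [0.1996 0.198  0.1979 0.1995] ang [ 107.9851   17.7307  -71.5819 -161.787 ]
sieve [ 0.4798 -0.2113] sides [0.1593 0.1615 0.1662 0.1604] ang [ 102.7948   13.5969  -77.628  -168.8705]
```

Request:
jog_arm:
  deltas: [0,0,0,0,1,-25,1,0,0,0,0,1,-55,1,0,0,0,0,1,-80,1,0,0,0,0,1,-98,1,0,0,0,0,1,-107,1,0,0,0,0,1,-107,0.5,0,0,0,0,1,-107,0.3,0,0,0,0,1,-107,0.2,0,0,0,0,1,-107,0.1,0,0,0,0,1,-107,0,0,0,0,0,1,-107,0,0,0,0,0,1,-107,0,0,0,0,0,1,-107,0]
  grip_force: 90

```text
clock: 3.45
position: [0.4793, -0.2126, 0.0963]
ee_rot: [0.001, -0.109, 0.994, -0.0]
contact_force: [-1.1, -0.0, 7.1]
width: 0.0149
gripper_force: 88.6
```

Request:
jog_arm:
  deltas: [0,0,0,0,0,1,0,0,0,0,0,0,3,0,0,0,0,0,0,7,0,0,0,0,0,0,13,0,0,0,0,0,0,22,0,0,0,0,0,0,34,0,0,0,0,0,0,48,0,0,0,0,0,0,63,0,0,0,0,0,0,78,0,0,0,0,0,0,93,0,0,0,0,0,0,107,0,0,0,0,0,0,119,0,0,0,0,0,0,129,0,0,0,0,0,0,137,0,0,0,0,0,0,143,0,0,0,0,0,0,148,0,0,0,0,0,0,152,0,0,0,0,0,0,156,0,0,0,0,0,0,159,0,0,0,0,0,0,160,0]

```text
clock: 5.45
position: [0.479, -0.2123, 0.2555]
ee_rot: [0.0, -0.109, 0.994, -0.0]
contact_force: [-0.5, -0.5, -6.5]
width: 0.0145
gripper_force: 87.9
```

Run:
```python
from h import *
from rig import manip
s=manip.get_state();print(s["position"],s["contact_force"],s["moment"])
a=imaging.get_image("side");b=imaging.get_image("wrist")
cv2.imwrite("pics/s2.png",np.hstack([cv2.resize(a[140:400,220:480],(400,400)),b[60:360,170:470].repeat(1,0) if 0 else cv2.resize(b[0:340,150:490],(400,400))]))
```

```text
[ 0.479  -0.2123  0.2555] [-0.5326 -0.4897 -6.4817] [ 0.0219  0.0142 -0.036 ]
```

View pics/s2.png

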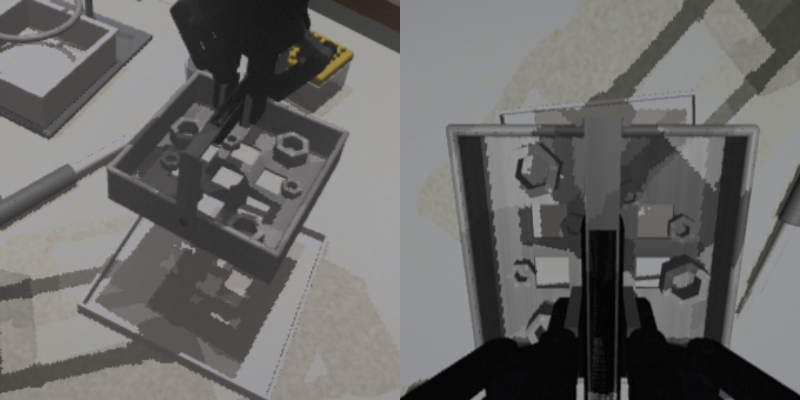

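Request:
jog_arm:
  deltas: [0,0,0,0.6,4,0,0,0,0,0.1,1.8,11,0,0,0,0,0.1,3.6,22,0,0,0,0,0.2,6,37,0,0,0,0,0.3,9,55.5,0,0,0,0,0.4,12.8,78,0,0,0,0,0.5,17,104,0,0,0,0,0.7,22,133,0,0,0,0,0.8,27.4,166.5,0,0,0,0,1,33.5,203.5,0,0,0,0,1.2,39.6,240.5,0,0,0,0,1.3,45,274,0,0,0,0,1.5,50,303.5,0,0,0,0,1.6,54.2,329.5,0,0,0,0,1.7,57.9,351.5,0,0,0,0,1.8,60.9,370,0,0,0,0,1.9,63.3,385,0,0,0,0,2,65.2,396,0,0,0,0,2,66.4,403.5,0,0,0,0,2,67,407,0,0]

```text
clock: 7.55
position: [0.5458, 0.1954, 0.2552]
ee_rot: [-0.0, -0.127, 0.992, 0.0]
contact_force: [-0.3, 0.5, -7.9]
width: 0.0143
gripper_force: 88.0
```

Run:
```python
from h import *
from rig import manip
s=manip.get_state();print(s["position"],s["ee_rot"],s["contact_force"],s["moment"],s["qpos"])
a=imaging.get_image("side");b=imaging.get_image("top")
cv2.imwrite("pics/s3.png",np.hstack([cv2.resize(a[30:230,140:340],(400,400)),cv2.resize(b[80:280,110:310],(400,400))]))
```

```text
[0.5458 0.1954 0.2552] [-0.0001 -0.1269  0.9919  0.    ] [-0.3313  0.5468 -7.871 ] [-0.0637  0.1319  0.0489] [ 0.2238  0.2764  1.472   0.      1.3934 -1.6015]
```

View pics/s3.png

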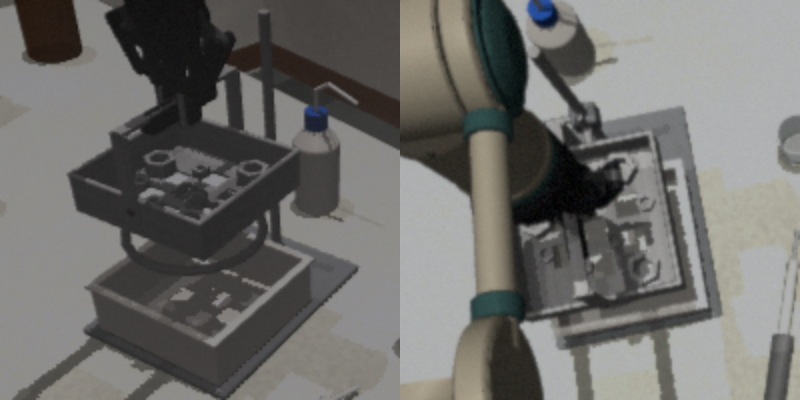

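Request:
jog_arm:
  deltas: [0,0,0,0,0,-1,0,0,0,0,0,0,-3,0,0,0,0,0,0,-6,0,0,0,0,0,0,-10,0,0,0,0,0,0,-14,0,0,0,0,0,0,-18,0,0,0,0,0,0,-22,0,0,0,0,0,0,-25,0,0,0,0,0,0,-27,0,0,0,0,0,0,-28,0,0,0,0,0,0,-28,0,0,0,0,0,0,-28,0]

```text
clock: 8.85
position: [0.546, 0.1948, 0.2275]
ee_rot: [0.0, -0.127, 0.992, 0.0]
contact_force: [0.2, -0.9, -6.8]
width: 0.0142
gripper_force: 88.0
```

Request:
jog_arm:
  deltas: [0,0,0,0,0,-1,0,0,0,0,0,0,-2,0,0,0,0,0,0,-3,0,0,0,0,0,0,-4,0,0,0,0,0,0,-4,0,0,0,0,0,0,-4,0]

```text
clock: 9.45
position: [0.5458, 0.1948, 0.2233]
ee_rot: [-0.0, -0.127, 0.992, 0.0]
contact_force: [0.6, -0.2, -6.6]
width: 0.0146
gripper_force: 88.0
```

Request:
jog_arm:
  deltas: [0,0,0,0,0,-1,0,0,0,0,0,0,-2,0,0,0,0,0,0,-2,0,0,0,0,0,0,-2,0]

```text
clock: 9.85
position: [0.5458, 0.1948, 0.2213]
ee_rot: [-0.0, -0.127, 0.992, 0.0]
contact_force: [-0.1, 0.3, -6.8]
width: 0.0146
gripper_force: 88.0
```

Request:
jog_arm:
  deltas: [0,0,0,0,0,-0.5,0,0,0,0,0,0,-1,0,0,0,0,0,0,-1,0,0,0,0,0,0,-1,0]

```text
clock: 10.25
position: [0.5459, 0.1949, 0.2205]
ee_rot: [0.0, -0.127, 0.992, 0.0]
contact_force: [-0.7, 0.1, -4.1]
width: 0.0142
gripper_force: 88.2
```

Request:
jog_arm:
  deltas: [0,0,0,0,0,-0.3,0,0,0,0,0,0,-0.7,0,0,0,0,0,0,-0.7,0,0,0,0,0,0,-0.7,0]

```text
clock: 10.65
position: [0.546, 0.1948, 0.2201]
ee_rot: [0.0, -0.127, 0.992, 0.0]
contact_force: [0.2, -0.9, -1.6]
width: 0.0141
gripper_force: 88.7
```

Request:
jog_arm:
  deltas: [0,0,0,0,0,-0.4,0,0,0,0,0,0,-0.8,0,0,0,0,0,0,-0.8,0,0,0,0,-2.5,9.7,-0.8,0,0,0,0,0,0,-0.8,0,0,0,0,2.5,-9.7,-0.8,0,0,0,0,0,0,-0.8,0,0,0,0,-2.5,9.7,-0.8,0,0,0,0,0,0,-0.8,0,0,0,0,2.5,-9.7,-0.8,0,0,0,0,0,0,-0.8,0,0,0,0,-2.5,9.7,-0.8,0,0,0,0,0,0,-0.8,0,0,0,0,2.5,-9.7,-0.8,0,0,0,0,0,0,-0.8,0]

```text
clock: 12.15
position: [0.547, 0.192, 0.2192]
ee_rot: [0.001, -0.126, 0.992, -0.002]
contact_force: [1.2, -3.3, 5.9]
width: 0.0144
gripper_force: 89.7
```

```bash
cat > look.py <<'E'
from h import *
from rig import manip
import sys
s=manip.get_state();print(s["clock"],s["position"],s["ee_rot"],s["contact_force"],s["moment"])
c=imaging.calibration("wrist");np.savez(f"{sys.argv[1]}.npz",**c)
b=imaging.get_image("wrist");a=imaging.get_image("side")
cv2.imwrite(f"pics/{sys.argv[1]}_b.png",b);cv2.imwrite(f"pics/{sys.argv[1]}_a.png",a)
cv2.imwrite(f"pics/{sys.argv[1]}.png",np.hstack([cv2.resize(a[60:220,150:310],(400,400),interpolation=2),cv2.resize(b[60:340,180:460],(400,400),interpolation=2)]))
E
python3 look.py k1
```

```text
12.15 [0.547  0.192  0.2192] [ 0.0007 -0.1258  0.9921 -0.0019] [ 1.2143 -3.3332  5.9012] [-0.4197 -0.1062 -0.027 ]
```

View pics/k1.png

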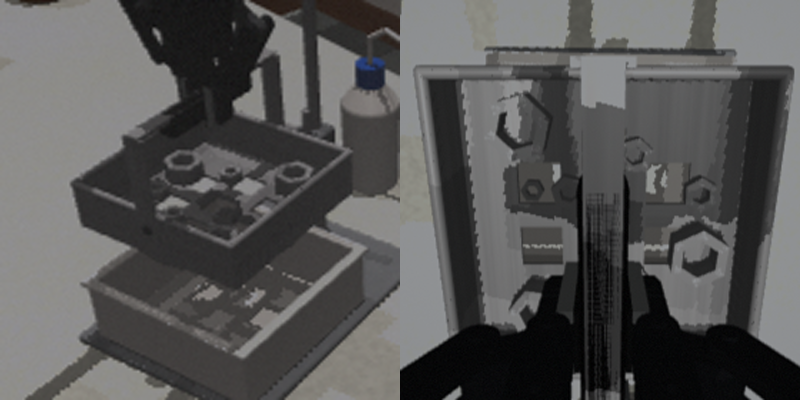

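Request:
jog_arm:
  deltas: [0,0,0,0,0,0.4,0,0,0,0,-2.5,9.7,0.4,0,0,0,0,0,0,0.4,0,0,0,0,2.5,-9.7,0.4,0,0,0,0,-2.5,9.7,0.4,0,0,0,0,0,0,0.4,0,0,0,0,2.5,-9.7,0.4,0,0,0,0,-2.5,9.7,0.4,0,0,0,0,0,0,0.4,0,0,0,0,2.5,-9.7,0.4,0,0,0,0,-2.5,9.7,0.4,0,0,0,0,0,0,0.4,0,0,0,0,2.5,-9.7,0.4,0,0,0,0,0,0,0.4,0,0,0,0,0,0,0.4,0,0,0,0,0,0,0.4,0]

```text
clock: 13.85
position: [0.5466, 0.1927, 0.2193]
ee_rot: [0.0, -0.126, 0.992, -0.001]
contact_force: [1.3, -1.9, 5.1]
width: 0.0143
gripper_force: 89.7
```

```bash
cat > rect.py <<'E'
# rectify the sieve floor to the sieve frame (2 px/mm), report nut-like blobs as text
from h import *
import sys
k=sys.argv[1];c=dict(np.load(k+".npz"));im=cv2.imread(f"pics/{k}_b.png")
cx,cy,zf,yaw=[float(v) for v in sys.argv[2:6]];ca,sa=np.cos(yaw),np.sin(yaw)
def view(z,n=k):
    q=np.array([(-80,-80),(80,-80),(80,80),(-80,80)])/1000.
    P=np.c_[cx+ca*q[:,0]-sa*q[:,1],cy+sa*q[:,0]+ca*q[:,1],np.full(4,z)]
    H=cv2.getPerspectiveTransform(proj("w",P,c).astype(np.float32),((q*1000+80)*2.5).astype(np.float32))
    return cv2.warpPerspective(im,H,(400,400))
r=view(zf)
cv2.imwrite(f"pics/{k}_r.png",r)
E
python3 look.py k2
```

```text
13.85 [0.5466 0.1927 0.2193] [ 0.0003 -0.1263  0.992  -0.0011] [ 1.2773 -1.9154  5.0605] [-0.314  -0.1028 -0.0199]
```

Request:
jog_arm:
  deltas: [0,0,0,0,0,0.5,0,0,0,0,2.5,-9.7,0.5,0,0,0,0,0,0,0.5,0,0,0,0,-2.5,9.7,0.5,0,0,0,0,2.5,-9.7,0.5,0,0,0,0,0,0,0.5,0,0,0,0,-2.5,9.7,0.5,0,0,0,0,2.5,-9.7,0.5,0,0,0,0,0,0,0.5,0,0,0,0,-2.5,9.7,0.5,0,0,0,0,2.5,-9.7,0.5,0,0,0,0,0,0,0.5,0,0,0,0,-2.5,9.7,0.5,0,0,0,0,2.5,-9.7,0.5,0,0,0,0,0,0,0.5,0,0,0,0,-2.5,9.7,0.5,0,0,0,0,2.5,-9.7,0.5,0,0,0,0,0,0,0.5,0,0,0,0,0,0,0.5,0]

```text
clock: 15.85
position: [0.5452, 0.1971, 0.2196]
ee_rot: [-0.0, -0.127, 0.992, 0.001]
contact_force: [-0.0, 2.0, 2.4]
width: 0.0144
gripper_force: 89.5
```

```bash
python3 look.py k3
```

```text
15.85 [0.5452 0.1971 0.2196] [-0.0002 -0.1272  0.9919  0.001 ] [-0.0075  1.9543  2.4116] [ 0.0159 -0.0692 -0.0776]
```

Request:
jog_arm:
  deltas: [0,0,0,-3,11.6,0,0,0,0,0,0,0,0,0,0,0,0,3,-11.6,0,0,0,0,0,-3,11.6,0,0,0,0,0,0,0,0,0,0,0,0,3,-11.6,0,0,0,0,0,-3,11.6,0,0,0,0,0,0,0,0,0,0,0,0,3,-11.6,0,0,0,0,0,-3,11.6,0,0,0,0,0,0,0,0,0,0,0,0,3,-11.6,0,0,0,0,0,-3,11.6,0,0,0,0,0,0,0,0,0,0,0,0,3,-11.6,0,0,0,0,0,-3,11.6,0,0,0,0,0,0,0,0,0,0,0,0,3,-11.6,0,0,0,0,0,0,0,0,0,0,0,0,0,0,0,0]

```text
clock: 17.95
position: [0.5464, 0.1932, 0.2197]
ee_rot: [0.0, -0.126, 0.992, -0.001]
contact_force: [-1.0, 0.5, 1.8]
width: 0.0145
gripper_force: 89.7
```

```bash
python3 look.py k4
```

```text
17.95 [0.5464 0.1932 0.2197] [ 0.0001 -0.126   0.992  -0.0005] [-0.975   0.454   1.8221] [-0.0475 -0.065  -0.0868]
```

Request:
jog_arm:
  deltas: [0,0,0,3,-11.6,0,0,0,0,0,0,0,0,0,0,0,0,-3,11.6,0,0,0,0,0,3,-11.6,0,0,0,0,0,0,0,0,0,0,0,0,-3,11.6,0,0,0,0,0,3,-11.6,0,0,0,0,0,0,0,0,0,0,0,0,-3,11.6,0,0,0,0,0,3,-11.6,0,0,0,0,0,0,0,0,0,0,0,0,-3,11.6,0,0,0,0,0,3,-11.6,0,0,0,0,0,0,0,0,0,0,0,0,-3,11.6,0,0,0,0,0,3,-11.6,0,0,0,0,0,0,0,0,0,0,0,0,-3,11.6,0,0,0,0,0,0,0,0,0,0,0,0,0,0,0,0]

```text
clock: 20.05
position: [0.5453, 0.1965, 0.2197]
ee_rot: [-0.0, -0.127, 0.992, 0.001]
contact_force: [-0.6, 0.7, 2.3]
width: 0.0141
gripper_force: 89.8
```

```bash
python3 look.py k5
```

```text
20.05 [0.5453 0.1965 0.2197] [-0.0002 -0.1274  0.9918  0.0006] [-0.5913  0.6763  2.2577] [-0.0528 -0.0311  0.1045]
```

Request:
jog_arm:
  deltas: [0,0,0,-3,11.6,0,0,0,0,0,0,0,0,0,0,0,0,3,-11.6,0,0,0,0,0,-3,11.6,0,0,0,0,0,0,0,0,0,0,0,0,3,-11.6,0,0,0,0,0,-3,11.6,0,0,0,0,0,0,0,0,0,0,0,0,3,-11.6,0,0,0,0,0,-3,11.6,0,0,0,0,0,0,0,0,0,0,0,0,3,-11.6,0,0,0,0,0,-3,11.6,0,0,0,0,0,0,0,0,0,0,0,0,3,-11.6,0,0,0,0,0,-3,11.6,0,0,0,0,0,0,0,0,0,0,0,0,3,-11.6,0,0,0,0,0,0,0,0,0,0,0,0,0,0,0,0]

```text
clock: 22.15
position: [0.5464, 0.1932, 0.2198]
ee_rot: [0.0, -0.126, 0.992, -0.001]
contact_force: [0.2, 0.1, 2.3]
width: 0.014
gripper_force: 89.8
```

Request:
jog_arm:
  deltas: [0,0,0,3,-11.6,0,0,0,0,0,0,0,0,0,0,0,0,-3,11.6,0,0,0,0,0,3,-11.6,0,0,0,0,0,0,0,0,0,0,0,0,-3,11.6,0,0,0,0,0,3,-11.6,0,0,0,0,0,0,0,0,0,0,0,0,-3,11.6,0,0,0,0,0,3,-11.6,0,0,0,0,0,0,0,0,0,0,0,0,-3,11.6,0,0,0,0,0,3,-11.6,0,0,0,0,0,0,0,0,0,0,0,0,-3,11.6,0,0,0,0,0,3,-11.6,0,0,0,0,0,0,0,0,0,0,0,0,-3,11.6,0,0,0,0,0,0,0,0,0,0,0,0,0,0,0,0]

```text
clock: 24.15
position: [0.5453, 0.1965, 0.2197]
ee_rot: [-0.0, -0.127, 0.992, 0.001]
contact_force: [-0.3, 1.4, 1.8]
width: 0.0145
gripper_force: 89.9
```

```bash
python3 look.py k6
python3 - <<'E'
from h import *
# which floor areas changed between looks, in sieve-frame mm (rectified floor)
from rig import manip
s=manip.get_state();p=s["position"];q=s["ee_rot"]
cx,cy=.546,.195;yaw=np.radians(14.5);ca,sa=np.cos(yaw),np.sin(yaw)
sh={"k1":(0.547,.192),"k3":(.5452,.1971),"k4":(.5464,.1932),"k5":(.5453,.1965),"k6":(p[0],p[1])}
R={}
for k,(cx,cy) in sh.items():
    c=dict(np.load(k+".npz"));im=cv2.imread(f"pics/{k}_b.png")
    g=np.array([(-77,-77),(77,-77),(77,77),(-77,77)])/1000.
    P=np.c_[cx+ca*g[:,0]-sa*g[:,1],cy+sa*g[:,0]+ca*g[:,1],np.full(4,.129)]
    H=cv2.getPerspectiveTransform(proj("w",P,c).astype(np.float32),((g*1000+77)*2).astype(np.float32))
    R[k]=cv2.GaussianBlur(cv2.cvtColor(cv2.warpPerspective(im,H,(308,308)),6),(0,0),1.5).astype(int)
ks=list(R)
for a,b in zip(ks,ks[1:]):
    d=(abs(R[a]-R[b])>22).astype(np.uint8)
    n,l,st,ce=cv2.connectedComponentsWithStats(d)
    print(a,b,[(int(st[i,4]),*(ce[i]/2-77).round().astype(int)) for i in range(1,n) if st[i,4]>60])
E
```

```text
24.15 [0.5453 0.1965 0.2197] [-0.0002 -0.1274  0.9918  0.0006] [-0.286   1.4436  1.7794] [-0.0288  0.0473  0.131 ]
k1 k3 [(625, np.int64(-45), np.int64(-51)), (904, np.int64(47), np.int64(-44)), (103, np.int64(74), np.int64(-52)), (472, np.int64(65), np.int64(-46)), (178, np.int64(-52), np.int64(-45)), (212, np.int64(-17), np.int64(-26)), (90, np.int64(19), np.int64(-14)), (73, np.int64(0), np.int64(-11)), (3030, np.int64(36), np.int64(-3)), (78, np.int64(-61), np.int64(-1)), (162, np.int64(14), np.int64(4)), (63, np.int64(23), np.int64(15)), (63, np.int64(-32), np.int64(20)), (241, np.int64(-22), np.int64(28)), (141, np.int64(-23), np.int64(32)), (487, np.int64(12), np.int64(40)), (196, np.int64(54), np.int64(39)), (503, np.int64(20), np.int64(44)), (198, np.int64(-19), np.int64(42)), (332, np.int64(31), np.int64(47)), (68, np.int64(-21), np.int64(51)), (245, np.int64(26), np.int64(57)), (84, np.int64(-11), np.int64(57)), (274, np.int64(9), np.int64(62)), (414, np.int64(31), np.int64(64)), (130, np.int64(14), np.int64(63))]
k3 k4 [(1201, np.int64(47), np.int64(-49)), (130, np.int64(
[... 822 characters left out ...]
nt64(33), np.int64(-29)), (6368, np.int64(30), np.int64(0)), (83, np.int64(-61), np.int64(-1)), (62, np.int64(-60), np.int64(8)), (398, np.int64(-59), np.int64(23)), (367, np.int64(-21), np.int64(28)), (1089, np.int64(10), np.int64(45)), (535, np.int64(-51), np.int64(42)), (212, np.int64(28), np.int64(37)), (426, np.int64(48), np.int64(41)), (192, np.int64(15), np.int64(45)), (101, np.int64(63), np.int64(42)), (838, np.int64(30), np.int64(54))]
k5 k6 [(6477, np.int64(31), np.int64(0)), (121, np.int64(-21), np.int64(28)), (589, np.int64(19), np.int64(33)), (289, np.int64(31), np.int64(41)), (166, np.int64(25), np.int64(53)), (219, np.int64(9), np.int64(58)), (336, np.int64(29), np.int64(59))]
```

Run:
```python
import cv2,numpy as np
I=lambda n:cv2.imread(f"pics/{n}.png")
f=lambda x:cv2.convertScaleAbs(x,alpha=1.5,beta=15)
w=lambda k:I(k+"_b")[75:300,190:460]
top=np.hstack([cv2.resize(w("k6"),(468,390),interpolation=2),cv2.resize(I("k6_a")[80:230,178:306],(332,390),interpolation=2)])
bot=np.hstack([cv2.resize(x,(s,210),interpolation=2) for x,s in((w("k4"),252),(w("k5"),252),(w("k3"),252))]+[np.zeros((210,44,3),np.uint8)])
cv2.imwrite("pics/final.png",f(np.vstack([top,bot])))
```

View pics/final.png

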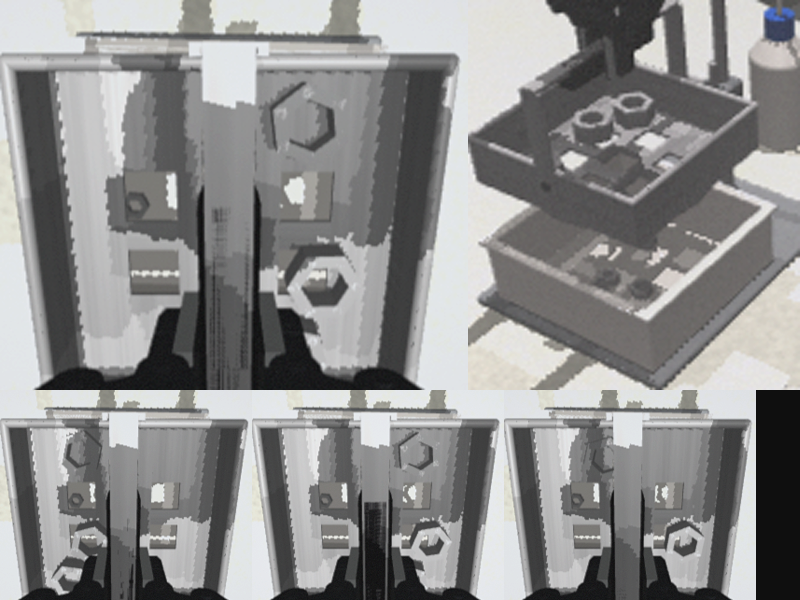

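Request:
jog_arm:
  deltas: [0,0,0,2.3,10.9,0,0,0,0,0,0,0,0,0,0,0,0,-2.3,-10.9,0,0,0,0,0,2.3,10.9,0,0,0,0,0,0,0,0,0,0,0,0,-2.3,-10.9,0,0,0,0,0,2.3,10.9,0,0,0,0,0,0,0,0,0,0,0,0,-2.3,-10.9,0,0,0,0,0,2.3,10.9,0,0,0,0,0,0,0,0,0,0,0,0,-2.3,-10.9,0,0,0,0,0,2.3,10.9,0,0,0,0,0,0,0,0,0,0,0,0,-2.3,-10.9,0,0,0,0,0,2.3,10.9,0,0,0,0,0,0,0,0,0,0,0,0,-2.3,-10.9,0,0,0,0,0,0,0,0,0,0,0,0,0,0,0,0]

```text
clock: 26.25
position: [0.5455, 0.1934, 0.2197]
ee_rot: [-0.0, -0.126, 0.992, -0.0]
contact_force: [-0.0, -0.3, 1.6]
width: 0.0143
gripper_force: 89.9
```

Request:
jog_arm:
  deltas: [0,0,0,7.3,-8.4,0,0,0,0,0,0,0,0,0,0,0,0,-7.3,8.4,0,0,0,0,0,7.3,-8.4,0,0,0,0,0,0,0,0,0,0,0,0,-7.3,8.4,0,0,0,0,0,7.3,-8.4,0,0,0,0,0,0,0,0,0,0,0,0,-7.3,8.4,0,0,0,0,0,7.3,-8.4,0,0,0,0,0,0,0,0,0,0,0,0,-7.3,8.4,0,0,0,0,0,7.3,-8.4,0,0,0,0,0,0,0,0,0,0,0,0,-7.3,8.4,0,0,0,0,0,7.3,-8.4,0,0,0,0,0,0,0,0,0,0,0,0,-7.3,8.4,0,0,0,0,0,0,0,0,0,0,0,0,0,0,0,0]

```text
clock: 28.25
position: [0.5446, 0.1959, 0.2197]
ee_rot: [-0.001, -0.127, 0.992, 0.0]
contact_force: [-0.6, 0.5, 1.6]
width: 0.0143
gripper_force: 89.9
```

Request:
jog_arm:
  deltas: [0,0,0,-3,11.6,0,0,0,0,0,0,0,0,0,0,0,0,3,-11.6,0,0,0,0,0,-3,11.6,0,0,0,0,0,0,0,0,0,0,0,0,3,-11.6,0,0,0,0,0,-3,11.6,0,0,0,0,0,0,0,0,0,0,0,0,3,-11.6,0,0,0,0,0,3,-11.6,0,0,0,0,0,-3,11.6,0,0,0,0,0,3,-11.6,0,0,0,0,0,0,0,0,0,0,0,0,-3,11.6,0,0,0,0,0,3,-11.6,0,0,0,0,0,0,0,0,0,0,0,0,-3,11.6,0,0,0,0,0,0,0,0,0,0,0,0,0,0,0,0,0,0,0,0,0,0,0,0,0,0,0,0,0,0,0,0]

```text
invalid input
```

```bash
python3 look.py k7
python3 - <<'E'
from h import *
# count nuts in the tub seen by the side camera: dark blobs on rectified tub floor, plus ascii of it
a=cv2.cvtColor(cv2.imread("pics/k7_a.png"),6)
crop=a[168:215,190:280]
ch=" .:-=+*#%@"[::-1]
x=cv2.resize(crop,(150,45))
print("\n".join("".join(ch[min(9,int(v)//20)] for v in r) for r in x))
E
```

```text
28.25 [0.5446 0.1959 0.2197] [-0.0006 -0.1273  0.9919  0.0004] [-0.6442  0.5128  1.6278] [-0.0492 -0.0073  0.1   ]
+++++*****################**#############################################################################*********************************************
+++****##############################################*********##########################################****************===+**************************
*****#####################**######################******************##################################*********************+==--+******************+=-
**###############################################*************+++++++**###############################************************+=====-++**********+=---
****###########################################**************+++++++++****############################*****************************+===-=++****+=--:::
+++***########*#############################***************+++++++=--=++*****#########################*********************************=====-==---::--
++++*******######*########################***************+++++++==--------=+***
[... 5109 characters left out ...]
####*******************************************##**##*************#**************###+=----------
::::::::::::::::::::::::::::-=++++++*########################**********************************************#**#******#####*****++*****#*+==-----------
::::::::::::::::::::::::::::=++++++++++**########################***********************************#####**######***##**************##*==-------------
::::::::::::::::::::::::::::--=++++++++++++**#######################************************************#**###*****###*******+****#**=----------------
::::::::::::::::::::::::::::::---=+++++++=---=*########################*****************************#******#*****##*************###*=-----------------
```

Request:
jog_arm:
  deltas: [0,0,0,-3,11.6,0,0,0,0,0,0,0,0,0,0,0,0,3,-11.6,0,0,0,0,0,-3,11.6,0,0,0,0,0,0,0,0,0,0,0,0,3,-11.6,0,0,0,0,0,-3,11.6,0,0,0,0,0,3,-11.6,0,0,0,0,0,0,0,0,0,0,0,0,-3,11.6,0,0,0,0,0,3,-11.6,0,0,0,0,0,0,0,0,0,0,0,0,-3,11.6,0,0,0,0,0,3,-11.6,0,0,0,0,0,0,0,0,0,0,0,0,0,0,0,0,0,0,0,0,0,0,0,0,0,0,0,0,0,0,0]

```text
invalid input
```

Request:
jog_arm:
  deltas: [0,0,0,0,0,0.5,0,0,0,0,0,0,2,0,0,0,0,0,0,5,0,0,0,0,0,0,9,0,0,0,0,0,0,14,0,0,0,0,0,0,19,0,0,0,0,0,0,24,0,0,0,0,0,0,28,0,0,0,0,0,0,31,0,0,0,0,0,0,33,0,0,0,0,0,0,34,0]

```text
clock: 29.45
position: [0.5459, 0.1948, 0.2539]
ee_rot: [0.0, -0.127, 0.992, 0.0]
contact_force: [-0.4, -0.2, -6.3]
width: 0.0145
gripper_force: 88.8
```

Request:
jog_arm:
  deltas: [0,0,0,-0.6,-3.7,0,0,0,0,0.1,-1.9,-11,0,0,0,0,0.2,-3.9,-22,0,0,0,0,0.3,-6.5,-36.8,0,0,0,0,0.4,-9.7,-55.2,0,0,0,0,0.6,-13.6,-77.2,0,0,0,0,0.8,-18,-103,0,0,0,0,1,-23.2,-132.4,0,0,0,0,1.2,-29,-165.5,0,0,0,0,1.5,-35.5,-202,0,0,0,0,1.8,-42,-239,0,0,0,0,2,-47.8,-272,0,0,0,0,2.2,-53,-301.5,0,0,0,0,2.4,-57.5,-327,0,0,0,0,2.6,-61.3,-349.5,0,0,0,0,2.8,-64.5,-368,0,0,0,0,3,-67.1,-382.5,0,0,0,0,3,-69.1,-393.5,0,0,0,0,3,-70.4,-401,0,0,0,0,3,-71,-404.5,0,0]

```text
clock: 31.45
position: [0.4744, -0.2104, 0.2538]
ee_rot: [-0.0, -0.152, 0.988, 0.0]
contact_force: [-0.7, -0.1, -7.2]
width: 0.0145
gripper_force: 88.8
```

Run:
```python
from h import *
from rig import manip
s=manip.get_state();print(s["clock"],s["position"],s["ee_rot"],s["contact_force"],s["qpos"])
b=imaging.get_image("top");cv2.imwrite("pics/t9.png",b);a=imaging.get_image("side");cv2.imwrite("pics/t9_a.png",a)
for n,o,w in(("top","top0",b),("side","side0",a)):
    d=cv2.absdiff(cv2.GaussianBlur(cv2.imread(f"pics/{o}.png"),(0,0),.7),cv2.GaussianBlur(w,(0,0),.7)).max(2)
    # rectify tub floor z=.012..+nut top .020 to a tub frame
    cx,cy=back("top",[(222,208)],.012)[0,:2];cx,cy=.540,.193
    ca,sa=np.cos(np.radians(14.8)),np.sin(np.radians(14.8))
    g=np.array([(-85,-85),(85,-85),(85,85),(-85,85)])/1000.
    P=np.c_[cx+ca*g[:,0]-sa*g[:,1],cy+sa*g[:,0]+ca*g[:,1],np.full(4,.018)]
    H=cv2.getPerspectiveTransform(proj(n,P).astype(np.float32),((g*1000+85)).astype(np.float32))
    r=cv2.warpPerspective(d,H,(170,170));np.save(n+"_r.npy",r)
    m=(r>20).astype(np.uint8);k,l,st,ce=cv2.connectedComponentsWithStats(m)
    print(n,[(int(st[i,4]),*map(int,(ce[i]-85).round())) for i in range(1,k) if st[i,4]>25])
    x=cv2.resize(r,(85,43));print("\n".join("".join(" .:-=+*#%@"[min(9,int(v)//8)] for v in q) for q in x))
```

```text
31.45 [ 0.4744 -0.2104  0.2538] [-0.     -0.1521  0.9884  0.    ] [-0.6512 -0.1081 -7.2204] [-0.5517  0.1848  1.6002  0.0001  1.3567 -2.4279]
top [(41, 18, -68), (35, -31, 13), (49, 36, 14), (36, 46, 20)]
    .................................................................................
 ..............................................::...:..........:.......:.............
   ..........:..........:::::.:.............................:..:..:.....::...........
   .......................::.......................:-:  .......:.....................
   ..:................:......................... .:==:.    .......:..................
  ...............::.:...........................  ::.       .........................
 ................................................   .................................
   ..................................................................................
    .................................................................................
   ....::::..........................................................................
   ...:::..........................
[... 5912 characters left out ...]
::-----::::.
.....................::----:--------------------------::::::::....::::::::-----::::::
.....................::---:::--------------------::::::::........:::::::::-----:::...
.....................::---::::::::::::-:-::::::::::::::::.......:::::::--------::::..
.....................::----:::::::::.::::::.::....::::::::......:::::::---------:::..
.....................::----:::....................::::::::.....::::::::::::::::::::..
.....................::----::.................................:::::::................
.....................::----::................................:::::::.................
:::..................::----::...............................:::::::..................
```

Run:
```python
from h import *
b=cv2.imread("pics/t9.png");w=imaging.get_image("wrist");c=imaging.calibration("wrist");a=cv2.imread("pics/t9_a.png")
cv2.imwrite("pics/w9.png",w);np.savez("w9.npz",**c)
cx,cy=.475,-.2098;ca,sa=np.cos(np.radians(17.5)),np.sin(np.radians(17.5))
g=np.array([(-77,77),(77,77),(77,-77),(-77,-77)])/1000.  # rows: +y at top, x right
P=np.c_[cx+ca*g[:,0]-sa*g[:,1],cy+sa*g[:,0]+ca*g[:,1],np.full(4,.167)]
D=np.array([(0,0),(154,0),(154,154),(0,154)],np.float32)
for n,im,cc in(("side",a,C["side"]),("wrist",w,c)):
    H=cv2.getPerspectiveTransform(proj(n,P,cc).astype(np.float32),D)
    r=cv2.cvtColor(cv2.warpPerspective(im,H,(154,154)),6)
    x=cv2.resize(r,(110,55),interpolation=cv2.INTER_AREA);print(n);print("\n".join("".join("@%#*+=-:. "[min(9,int(v)//19)] for v in q) for q in x))
```

```text
side
***************+==+*************########*##***##**####*********#**##*#**##***#***##*####**###**#########*#####
***************+==========++***************************+=======++==+++++++++++++++++++++++++++++++++++++*****#
***************+=========+******************************+===============================================+****#
***************+========+*********************************+=============================================+****#
***************+====++++************************************+===========================================+***##
***************+===++++++++++++++++++++++++++++++***********+++=---------------------------------------==+***#
***************+===+++++++++++++++++++++++++++++***************++=-------------------------------------=++**##
***************====+++++++++++++*****++++++++++++****************+==----------------------------------==+***##
***************====++++++++++*******++++++++++++++****************++=---------------------------------=+****##
***************==-=++++++++***#***++++********+++++*****************+=--------------------------
[... 10420 characters left out ...]
-----------------------------++*##
-==:::::::::::::::::::::::::::---------------------------------------------------------------------------=+*##
-=-:::::::::::::::::::::::::::--------------------------------------------=====================----------+*#%@
-==-::::::::::::::::::::::::::-------------------------------------=============================---------+%@@@
-==:--::---:---:::-:::--:::-::-----==---==--------=---===-===-===--===---========================-------=#@@@@
-=+++++++++++++++++++++++++++++**********************+*************************************#***#*****++++%@@@@
-=#######################################################################################################%@@@@
```

Run:
```python
from h import *
a=cv2.cvtColor(cv2.imread("pics/t9_a.png"),6)
cx,cy=.475,-.2098;ca,sa=np.cos(np.radians(17.5)),np.sin(np.radians(17.5))
g=np.array([(-77,77),(77,77),(77,-77),(-77,-77)])/1000.
P=np.c_[cx+ca*g[:,0]-sa*g[:,1],cy+sa*g[:,0]+ca*g[:,1],np.full(4,.163)]
p=proj("side",P);print(p.round());o=p.min(0).astype(int);e=p.max(0).astype(int)
r=cv2.createCLAHE(3,(4,4)).apply(a)[o[1]-10:e[1]+5,o[0]-5:e[0]+5]
x=cv2.resize(r,(170,int(r.shape[0]*170/r.shape[1]*.5)),interpolation=cv2.INTER_AREA);print("\n".join("".join("@%#*+=-:. "[min(9,int(v)//26)] for v in q) for q in x))
```

```text
[[290. 274.]
 [339. 207.]
 [431. 241.]
 [397. 321.]]
#*=-----:::::::::::::::::::::::::::::::::::::::::::::---=+*#####################%%%%%%%%%%%%%%%%%%#######%%%%%%%%%%%%@@@%%%@@%%%%%%%%%%%%%%%%%%%##*****+++++++===+++++++++
=----:::::::::::::::::::::::::::::::::::::::::::::::---=+*######################%%%%%####%%%%%%%%#######%%%%%%%%%%@%%%%%%%%%%%%%%%%%%%%%%%%%%%#*************+**+++++******
----::::::::::::::::::::::::::::::::::::::::::::::---=+*########################%%%%%####%%%%@%#########%%%%@%%%%%%%%@%%%%%%%%%%%%%%%%%%%%%#************+****+++*+*+******
-:::::::::::::::::::::::::::::::::::::::::::::::---==+#########################%%%%%%###%%%%%%#########%%%%%@%%@%%%%%%%%%%%%%%%%%%%%%%%%%#*******************++++*********
:::::::::::::::::::::::::::::::::::::::::::::::--==+*##########################%%%%%####%%@%%#########%%###%%%%%%%%%%%%%%%%%%%%%%%%%%#+=+++***************************++==
:::::::::::::::::::::::::::::::::::::::::::::-====+*###########################%%%%%####%%%###########%%####%%%%%%%%%@#+=+++#%%%%%%#=:======+****************+*******+=-::
:::::::::::::::::::::
[... 10564 characters left out ...]
==::------------
=*##**+++++++++++++++++++*+*+++*++++++**+**+++++*****######################################+=----------+*#####%%%%%%%%%%%%%%%%%%%%%%##-:::::::::::::::::::--::------------
###*+++++++++++++++++++++++*+++++*+++***++*******#######################******#############+=--------------=*#######%%%%%%%%%%%%%%%#*=:::::::::::::::::::+-::--=----------
#=::::--++++++++++++++++++++++++++++++*********#########################********#########+-----------------+*###########%%%%%%%%%%#*+-::::::::::::::::::=-:---------------
::.::.:+++++++++++++++*+++++*+*****++*******+*##########################################+------------------*##################%%%##*-:::::::::::::::::::=:----------------
```

Request:
jog_arm:
  deltas: [0,0,0,0,0,-1,0,0,0,0,0,0,-4,0,0,0,0,0,0,-9,0,0,0,0,0,0,-17,0,0,0,0,0,0,-27,0,0,0,0,0,0,-39,0,0,0,0,0,0,-52,0,0,0,0,0,0,-66,0,0,0,0,0,0,-80,0,0,0,0,0,0,-93,0,0,0,0,0,0,-106,0,0,0,0,0,0,-118,0,0,0,0,0,0,-128,0,0,0,0,0,0,-137,0,0,0,0,0,0,-144,0,0,0,0,0,0,-149,0,0,0,0,0,0,-153,0,0,0,0,0,0,-155,0,0,0,0,0,0,-157,0,0,0,0,0,0,-157,0]

```text
clock: 33.6
position: [0.4749, -0.2097, 0.0967]
ee_rot: [0.0, -0.153, 0.988, 0.0]
contact_force: [-0.4, 0.1, -6.0]
width: 0.0147
gripper_force: 88.8
```

Request:
jog_arm:
  deltas: [0,0,0,0,0,-0.7,0,0,0,0,0,0,-0.7,0,0,0,0,0,0,-0.7,0.3,0,0,0,0,0,-0.7,0.6,0,0,0,0,0,-0.7,0.8,0,0,0,0,0,-0.7,1,0,0,0,0,0,-0.7,1,0,0,0,0,0,10,1,0,0,0,0,0,40,1,0,0,0,0,0,80,1,0,0,0,0,0,120,1,0,0,0,0,0,160,1]

```text
clock: 34.8
position: [0.4746, -0.2095, 0.2592]
ee_rot: [0.0, -0.153, 0.988, -0.0]
contact_force: [-0.1, -0.9, -0.3]
width: 0.0854
gripper_force: 0.0
```

Request:
jog_arm:
  deltas: [0,0,0,0,30,20,1,0,0,0,0,75,40,1,0,0,0,0,120,45,1,0,0,0,0,165,45,1,0,0,0,0,210,45,1,0,0,0,-5,255,45,1,0,0,0,-5,300,45,1,0,0,0,-5,345,45,1,0,0,0,-5,390,45,1,0,0,0,-5,435,45,1,0,0,0,-5,480,45,1,0,0,0,-5,510,45,1,0,0,0,-5,510,45,1]

```text
clock: 36.1
position: [0.4694, 0.304, 0.302]
ee_rot: [0.0, -0.155, 0.988, 0.001]
contact_force: [-0.6, -0.1, -0.0]
width: 0.0855
gripper_force: 0.0
```

```bash
cat > asc.py <<'E'
from h import *
def rect(im,c,cx,cy,z,yaw,h=85,S=2):
    ca,sa=np.cos(np.radians(yaw)),np.sin(np.radians(yaw))
    g=np.array([(-h,h),(h,h),(h,-h),(-h,-h)])/1000.
    P=np.c_[cx+ca*g[:,0]-sa*g[:,1],cy+sa*g[:,0]+ca*g[:,1],np.full(4,z)]
    H=cv2.getPerspectiveTransform(proj("x",P,c).astype(np.float32),np.array([(0,0),(2*h*S,0),(2*h*S,2*h*S),(0,2*h*S)],np.float32))
    return cv2.cvtColor(cv2.warpPerspective(im,H,(2*h*S,2*h*S)),6)
def show(r,W=120,d=19):
    x=cv2.resize(r,(W,W//2),interpolation=cv2.INTER_AREA)
    print("\n".join("".join("@%#*+=-:. "[min(9,int(v)//d)] for v in q) for q in x))
E
python3 - <<'E'
from asc import *
from rig import manip
w=imaging.get_image("wrist");c=imaging.calibration("wrist");cv2.imwrite("pics/w10.png",w);np.savez("w10.npz",**c)
t=imaging.get_image("top");cv2.imwrite("pics/t10.png",t);print(manip.get_state()["clock"])
show(rect(w,c,.541,.193,.016,14.8))
r=rect(t,C["top"],.475,-.2095,.006,17.6,h=80);print();show(r,d=22)
E
```

```text
36.2
%%#####*******###################*#####################################################################%################
%%%###*++++++++*+**************+==-=================================+++++++++++++++++++++++************************#####
#####*++++++++++++++++*++++***+=------------------------------------------------------------------------================
###%#*==++++*+++++++++*++++++*+=----------------------------------------------------------------------------------------
##%%#*=++++++********++++++========================--==---===---=========+=====-----------------------------------------
###%#+++++++++******+==-==++++***********+++++++====-===--======+++++++********+++======---------------------------=====
##%%#*+++++++++**++++=-=+**********#*++==--==---------------------====++++***********++==-------------------------==+***
##%%#+==+++++=====-===++**********++==------------------------------------==+***********+===----------------------=+****
###%#+====+++==----==+++**++++++===-----------------------------------------===++++*********++++++========--------=++***
##%%#+
[... 12725 characters left out ...]
------:::::::----:::-::::::::--:::::-::::::-::::---:::-:::::::----:::::---:---------------=+*##
=====--------------------------------------------------------------------------------------------------------------=+*##
=====---------------------------------------------------------------------------------------------------------------+*##
-==+++===-==========---------==----===================--------------===--====--===-----------=-----=-===========---=+*##
==+******************++++++++****+********************+++++++++++*******************++++++++****++***************++***##
==+*####################################################################################################################
```

Request:
jog_arm:
  deltas: [0,0,0,-5,-30,0,1,0,0,0,-10,-75,0,1,0,0,0,-15,-120,0,1,0,0,0,-20,-165,0,1,0,0,0,-25,-210,0,1,0,0,0,-30,-255,0,1,0,0,0,-35,-300,0,1,0,0,0,-40,-345,0,1,0,0,0,-50,-375,0,1,0,0,0,-50,-380,0,1,0,0,0,-50,-380,0,1]

```text
clock: 37.3
position: [0.4191, -0.081, 0.3021]
ee_rot: [0.0, -0.151, 0.989, -0.0]
contact_force: [-0.8, 0.4, -0.6]
width: 0.0849
gripper_force: 0.0
```

Run:
```python
from asc import *
from rig import manip
w=imaging.get_image("wrist");c=imaging.calibration("wrist");cv2.imwrite("pics/w11.png",w);np.savez("w11.npz",**c)
print(manip.get_state()["clock"],manip.get_state()["position"])
r=rect(w,c,.475,-.2095,.010,17.6,h=80)
r=cv2.createCLAHE(2,(3,3)).apply(r);show(r,W=160,d=26)
```

```text
37.35 [ 0.4194 -0.08    0.3021]
*#%%@@@@@@@@@@@@@@@@@@@@@@@@@@@@@@@@@@@@@@@@@@@@@@@@@@@@@@@@@@@@@@@@@@@@@@@@@@@@@@@@@@@@@@@@@@@@@@%%%%%@@%%%%%%%%%%%%%%@@@@@@@@%%%%%@%%%%%%%%%%%%%%%%%%%%@@@@%%%
*###################################%%%###%%%#####%%%###########%%%%####################%%%%%%%%###############################################******###########
***+==--------=======++++++++++++++++*++++++++++++++++=====+++++***++++++++++*********************++++++===============================================++++=====
**+=-==================++++++++++++++++++++++++++++++++++++++++++++++++++++++************************+++=================================================+++++++
**+===+*++=+++++++++++++++++++++++++++++++++++++*++++++++++++++++++++++++++****+++***+++++++++++++***++++***++++++++++++++++++++++++++******++***+++++++***#####
**+===+*+=------------------=------------------===============================================---==============================================++======+*##%%%%@
**+===++=-::::::::::::---------------------=====--=============================================-------
[... 11111 characters left out ...]
+++++=++**++****+++**++++*********++===++*++*******##%%%
+++===+##%%%##%%%###############%%%%%%%%%%%%%%%%%%%%%%%%%%%%%%%%%%%%%%%%%%%%%###############################################################################%%%%
+++=-=+#%%%%%%%%%%%%%%%%%%%%%%%%%%%%%@@@%%%%%%%%%%%%%%%%%%%%%%%%%%%%%%%%%%%%%%%%%%%%%%%%%%%%%%%%%%%%%%%%%%%%%%%%%%%%%%%%%%%%%%%%%%%%%%%%%%%%%%%%%%%%%%%%%%%%%%%%
-===-=+#%%%%%%%%%%%%%%%%%%%%%%%%%%%%%%%@@@@@@@@@%%@@%%%%@@%%%%%%%%%%%%%%%%%%%%%%%%%%%%%%%%%%%%%%%%%%%%%%%%%%%%%%%%%%%%%%%%%%%%%%%%%%%%%%%%%%%%%%%%%%%%%%%%%%%%%%
-=====+#%%%%%%%%%%%%%%%%%%%%%%%%%%%%%%%@@@@@@%@%%@@@@@@@%%%%%%%%%%%%%%%%%%%%%%%%%%%%%%%%%%%%%%%%%%%%%%%%%%%%%%%%%%%%%%%%%%%%%%%%%%%%%%%%%%%%%%%%%%%%%%%%%%%%%%%%
```

Run:
```python
from asc import *
G=lambda n:cv2.GaussianBlur(cv2.cvtColor(cv2.imread(n),6),(0,0),.8).astype(int)
for n,o,w in(("top","pics/top0.png","pics/t9.png"),("side","pics/side0.png","pics/t9_a.png")):
    d=G(w)-G(o);m=(abs(d)>10).astype(np.uint8);k,l,st,ce=cv2.connectedComponentsWithStats(m)
    print(n,[(int(st[i,4]),*map(int,ce[i]),*(back(n,[ce[i]],.015)[0,:2]*1000).astype(int).tolist()) for i in range(1,k) if 5<st[i,4]])
# raw top tub at higher contrast
r=cv2.cvtColor(cv2.imread("pics/t9.png"),6)[155:258,172:275]
show(cv2.resize(r,None,fx=2,fy=2,interpolation=2),W=140,d=16)
```

```text
top [(7, 102, 1, 1089, 562), (8, 264, 1, 1103, 128), (11, 272, 3, 1100, 105), (12, 400, 1, 1117, -235), (12, 453, 2, 1119, -375), (9, 491, 1, 1126, -477), (16, 541, 1, 1132, -611), (6, 567, 1, 1135, -680), (8, 226, 4, 1092, 229), (20, 247, 3, 1096, 173), (17, 336, 5, 1100, -64), (9, 351, 4, 1103, -103), (8, 377, 4, 1107, -173), (9, 433, 3, 1115, -322), (17, 509, 4, 1119, -523), (7, 105, 5, 1078, 550), (7, 280, 6, 1091, 84), (16, 299, 6, 1093, 32), (9, 476, 5, 1112, -435), (6, 498, 6, 1112, -495), (12, 565, 5, 1121, -673), (6, 316, 8, 1089, -11), (13, 373, 10, 1089, -162), (7, 388, 7, 1098, -203), (6, 488, 6, 1110, -469), (7, 588, 6, 1120, -735), (6, 158, 9, 1071, 409), (6, 169, 10, 1067, 378), (6, 231, 8, 1080, 214), (50, 240, 11, 1071, 189), (6, 356, 8, 1091, -118), (6, 383, 9, 1092, -189), (10, 449, 10, 1096, -364), (9, 137, 11, 1061, 463), (7, 227, 11, 1071, 225), (10, 275, 11, 1076, 97), (10, 353, 11, 1083, -109), (12, 391, 12, 1083, -210), (76, 456, 16, 1077, -381), (6, 563, 11, 1104, -665), (14, 110, 15, 1046, 533), (10, 315, 15, 1068, -9), (17, 501, 15, 1086, -501), (6, 117, 1
[... 12130 characters left out ...]
==++************++++++++++++++++======-:.....                                                          
                       ...:-=++++*************++++++++++++++===----::.                                                                      
                      ::::-=++++++++++++++++++++++====----:::.                                                                              
                      ::----=++++++++++++==-----::.                                                                                         
                      :::--==++++==-::::::.                                                                                                 
                       .:-----:.
```

```bash
python3 -c "
from rig import manip
print(manip.sign_off())"
```

```text
the job is handed in; nothing more can be done
None
```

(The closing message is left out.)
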